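# Zero the drag pointer, then draw the measuring rod to its second stop

### The arm

A 6-joint arm with a two-finger parallel gripper is mounted at the origin on a cart in front of the work surface, level with it; the furniture and walls round the work are solid. World frame = base frame: x ahead of the robot, y to its left, z up, the work surface at z = 0. Lengths are in m, angles in rad, forces in N, time in s.
With the tool pointing down it reaches from about 0.3 to 0.85 m from the base axis. Payload 4.2 kg.
Tool frame: the origin (TCP) lies on the centre line of the jaws, within the pads' length; the fingertips stand 11 mm ahead of it and the grasp point (between the pads) lies 8 mm behind it (manip.tip_extent is the distance from the TCP to the fingertips, in m); z points along the fingers, y is the line along which they close (so a half turn about z gives the same grasp; the last joint's range is limited). The gripper opens to 91 mm and grips with 3 to 60 N. Pads are 32 mm wide; open, the fingers measure 118 mm over their backs; the gripper's body (76 mm by 178 mm) begins 60 mm behind the grasp point.
Start: joints at [-1.357, 0.32, 1.565, -0, 1.257, -0.02], TCP at [0.133, -0.559, 0.225] pointing down, gripper open.
Joint ranges: [-3.11, 3.11], [-0.84, 2.01], [0.21, 2.61], [-1.34, 4.49], [0.05, 2.63], [-2.56, 2.56]. Speed limits (rad/s): [2.57, 2.57, 3.14, 3.14, 3.14, 3.14].

### API

Orientations are given as a rotation vector (axis times angle).
In Python, from cell import manip gives the robot as it stands.
- The arm moves only by the tool play_rows, never from a script. Its argument "increments" is a list of rows, each an object of numbers: "x", "y", "z": the shift along the tool's x, y, z in units of 30 mm (1.0 is 30 mm); "yaw": the turn about the tool's z in units of 8 degrees (1.0 is 8 degrees); "claw": the closure, from 0 (fully open) to 1 (shut). In form: [{"x": .., "y": .., "z": .., "yaw": .., "claw": ..}, ...]. A call has 1 to 20 rows; each row shifts and turns the commanded pose from where the row before left it, along the tool's axes as they then stand; what a row does not reach is not made up. A row lasts 1/8 s, in which the tool goes at most 62.5 mm and 10.7 degrees, less where a joint would pass 70% of its speed; a pose out of reach is approached as far as the arm can. A call is refused whole if a number of a shift passes 1 or a number of a turn 1, either way. A call with a gripper value outside its range is refused whole. The fingers move at their own pace and stop on an object; the grip force is fixed at half the most. Time passes only in rows, so rows that do not move let the fingers close. It gives the time, the measured TCP pose, the force, the opening and the grip force at its end, in the units of the state.
- manip.get_state(): the state, without advancing time (a new reading comes with each control period).
- manip.grab_frame(name): name is "scene" or "top"; returns a dict with "image" (400x640x3 uint8, red, green, blue), "fov_y" (degrees; the focal length in pixels is half the picture's height over the tangent of half this angle, whatever the lens; pixels are square), "cx", "cy" (the principal point, pixels), "dist_coeffs" ([k1, k2, p1, p2, k3] as OpenCV has them; the pictures are not rectified), "origin" and "orientation" of the camera in the world. Camera axes: x right, y down, z forward; pixel columns grow to the right and rows downward; lengths in m; the calibration is good to about 2 mm. A picture is of the moment at which its call begins. There is no depth.
- manip.finish_job(): hands the job in; it is judged then, once.
The state is a dict: "time_s": time; "joints": joint angles; "qvel": joint speeds; "effort": joint torques, N m; "ee_pos": TCP position; "orientation": TCP orientation; "wrist_force": force on the tool from outside, world axes, zero at the start; "moment": the same for the moment, N m; "opening": finger opening in m; "grip_force": force on a finger pad.
Only numpy, scipy, OpenCV 4.12 (cv2) and the standard library are available. Lean on these libraries where they do the work, as an engineer would, in place of code of your own. Each camera call takes 0.05 s, during which the arm holds its last target. There are 200 camera calls.

### The job

Check the full reach of the telescoping measuring gauge on the bench: first, with the rod still home, turn the red knob on the dial anticlockwise so that the drag pointer is back on its zero stop. Then pinch the yellow head of the rod so that its red button is pressed in, and pull the rod straight out past the first stop to its second stop, as far as it goes. Finish while holding it there, fully out (a spring draws it back if it is let go), so that the dial can be read, and leave the other things on the bench where they are.

Things in the scene. Friction and masses are not known exactly. Their poses are not given: they have to be found in the camera images.
- gauge: telescoping measuring gauge screwed to the bench: plywood board 120 x 270 x 12 mm (its x, y -95 to +175), black dial case 100 x 100 mm centred at y +110, face 55 mm up, and an aluminium tube along its y axis, y -90 to +60, 34 mm wide, top 79 mm up. Origin on the bench surface below the tube. The rod is drawn out horizontally toward the gauge's -y.
- knob_grip (a point): where to grip the dial's red knob: on its upright turning axis (gauge x 0, y +110 mm), 84 mm above the bench. The knob is an upright bar 40 mm long, 12 mm thick, from 62 to 96 mm above the bench; the point's x axis lies along the 40 mm length (the red hand points to the point's -x), its y axis across the 12 mm.
- pointer (a joint): angle of red knob and drag pointer, rad: 0 on the zero stop (hand along the gauge's -x, at the red mark), growing clockwise seen from above, to 1.62 at most. Starts between 0.6 and 1.25, stays where it is left (friction 0.03 N m). As the rod is drawn out the dial's needle pushes the pointer up, to about 1.48 at the second stop.
- head_grip (a point): where to grip the yellow head of the rod: mid-width, at the button's height, gauge x 0, y -125 mm with the rod home, 64 mm above the bench; moves with the rod. The head is 30 mm wide (gauge x), 50 mm long (gauge y), 38 to 86 mm above the bench, nothing under it. Axes as the gauge's.
- button_face (a point): centre of the outer face of the round red button (19 mm across), on the gauge's -x side of the head, level with head_grip; it stands 6 mm out of the head and its axis is the gauge's x. A pinch across the head along the gauge's x, centred on the button, presses it.
- button (a joint): how far the button is pressed in, m: 0 out, 0.0045 fully in (about 4 N). The rod is unlatched while it is in more than about 0.003.
- rod (a joint): how far the rod is drawn out, m: 0 home (latched), 0.07 first stop (the latch catches there when the button is out), 0.12 second stop, the end of travel, where no latch catches: it must be held. A spring draws the rod home with 5 N (home) to 7 N (fully out), friction adds about 1 N.
- glue: white glue bottle, 63 mm across, 195 mm high, loose; origin at its foot. Leave alone.
- mug: white spotted mug, 82 mm across, 91 mm high, loose; origin at its foot. Leave alone.
- burl: brown burl wood block, 66 x 98 x 40 mm, loose; origin under its middle. Leave alone.
- chisel: chisel with light wooden handle, 260 mm long, loose; origin under its middle. Leave alone.
- nails: yellowish tin of nails, 66 mm across, 69 mm high, loose; origin at its foot. Leave alone.
- brush: wooden bench brush with dark bristles, 299 mm long, 52 mm high, loose; origin under its middle. Leave alone.
- smoothing_plane: small wooden smoothing plane, 52 x 165 x 73 mm, loose; origin under its middle. Leave alone.

How it is judged:
By the outcome, as a careful person would: the job done as asked, in the order asked, and still so for the second after the job is handed in, while the arm keeps its last pose, push and grip.
It also fails if it takes over 40 s, if anything falls off the work surface, if the arm or the gripper's body presses on something with over 40 N, if the wrist force passes 120 N, or if a joint passes its speed limit or range.

## Working session

There is one attempt and no reset: what is moved stays moved. The work goes in short steps, Python scripts to look and compute and a tool call to move; the robot and the scene stay as the last step left them, time stands still between calls to the robot, and variables do not carry over. Pictures are saved under pics/ and viewed, at most 10 in all, crops included, and the job is handed in when it is done.

Besides the shell and the picture viewer there is one more tool, called after "Call:" as name([rows], argument=value, ...), one row to a line, values as JSON. play_rows: Moves the arm, as the interface text tells. Its arguments: {"type":"object","properties":{"increments":{"type":"array"}},"required":["increments"]}

```bash
mkdir -p pics; ls; cat > h.py <<'E'
import numpy as np,cv2,json
from cell import manip
from scipy.spatial.transform import Rotation as R
def grab(n,fn):
    f=manip.grab_frame(n); cv2.imwrite('pics/'+fn+'.png',f['image'][:,:,::-1])
    d={k:(np.array(v).tolist() if k!='image' else 0) for k,v in f.items()}
    json.dump(d,open('pics/'+fn+'.json','w')); return f
def K(f):
    F=200/np.tan(np.radians(f['fov_y'])/2); return np.array([[F,0,f['cx']],[0,F,f['cy']],[0,0,1.]])
def rot(o):
    o=np.array(o); return o if o.shape==(3,3) else (R.from_rotvec(o).as_matrix() if o.size==3 else R.from_quat(o).as_matrix())
def load(fn): return json.load(open('pics/'+fn+'.json'))
def ray(f,p):
    u=cv2.undistortPoints(np.array([[p]],float),K(f),np.array(f['dist_coeffs'],float))[0,0]
    return np.array(f['origin']),rot(f['orientation'])@np.array([u[0],u[1],1])
def atz(f,p,z):
    o,d=ray(f,p); return o+d*(z-o[2])/d[2]
def tri(l):
    A=0;b=0
    for f,p in l:
        o,d=ray(f,p); d=d/np.linalg.norm(d);M=np.eye(3)-np.outer(d,d);A=A+M;b=b+M@o
    return np.linalg.solve(A,b)
def proj(f,P):
    Rm=rot(f['orientation']);rv=cv2.Rodrigues(Rm.T)[0]
    return cv2.projectPoints(np.array(P,float).reshape(-1,3),rv,-Rm.T@np.array(f['origin']),K(f),np.array(f['dist_coeffs'],float))[0][:,0]
E
python3 - <<'E'
from h import *
for n in('scene','top'):
    f=grab(n,n+'0'); print(n,f['fov_y'],f['origin'],f['orientation'],f['dist_coeffs'])
print(manip.get_state())
E
```

```text
pics
scene 43.950330548718405 [-0.7653627  -0.80708849  0.74816171] [-1.77288898  1.04030798 -0.67908306] [-0.03957164  0.          0.          0.          0.        ]
top 47.869397726181575 [ 0.07678471 -0.02591719  1.73474763] [-2.0308598   2.10905297 -0.30367952] [-0.051933  0.        0.        0.        0.      ]
{'time_s': 0.1, 'joints': array([-1.35699569e+00,  3.20218625e-01,  1.56557657e+00, -5.60561380e-05,
        1.25738737e+00, -2.00148044e-02]), 'qvel': array([-0.00064354, -0.00169062, -0.00348834,  0.00064596, -0.00188529,
       -0.00130433]), 'effort': array([-5.68814926e-06, -4.13333559e+01, -2.32509166e+01,  7.29022385e-02,
        4.21200029e-02, -5.63246738e-05]), 'ee_pos': array([ 0.13310378, -0.55892652,  0.22420212]), 'orientation': array([-3.11857865e+00, -3.66283428e-01,  3.24790699e-04]), 'wrist_force': array([-0.03395547, -0.32143491,  0.22200514]), 'moment': array([0.0207857 , 0.01749974, 0.02821386]), 'grip_force': 0.0, 'opening': 0.09137247094894561}
```

View pics/scene0.png

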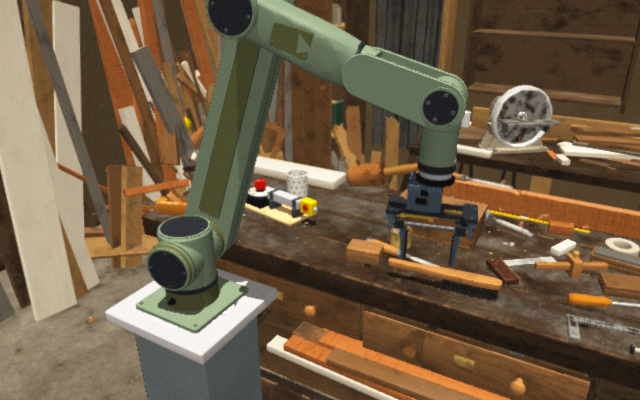

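View pics/top0.png

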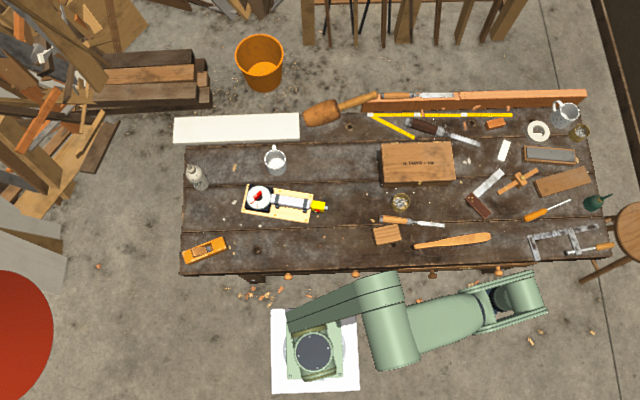

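The scene view shows the gauge at about (280,205): red knob at (260,185), yellow head at (309,206) and the mug behind at (297,182). In the top view the board is around (278,203), with the dial at (258,198) and the head at (319,206). Next I'll enlarge both.

```bash
python3 - <<'E'
import cv2
a=cv2.imread('pics/top0.png')[175:230,235:335];b=cv2.imread('pics/scene0.png')[170:230,235:335]
a=cv2.resize(a,None,fx=6,fy=6,interpolation=cv2.INTER_CUBIC)[:290]
a=cv2.imread('pics/top0.png')[178:226,235:335];a=cv2.resize(a,None,fx=6,fy=6,interpolation=cv2.INTER_CUBIC)
b=cv2.imread('pics/scene0.png')[174:222,240:340];b=cv2.resize(b,None,fx=6,fy=6,interpolation=cv2.INTER_CUBIC)
cv2.imwrite('pics/c0.png',cv2.vconcat([a,b]))
E
```

```text
(no output)
```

View pics/c0.png

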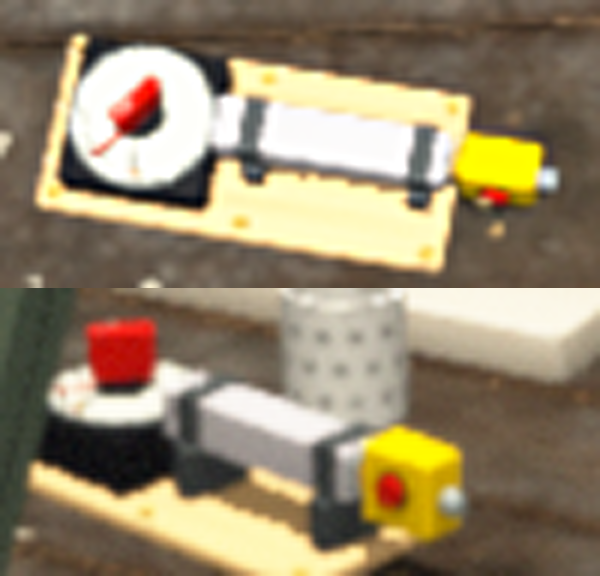

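The crop shows the board corners at (80,37), (470,97), (442,270) and (37,207). The knob runs from (112,120) to (158,88) and its hand points to (92,155). In the scene half, the button is at (390,489) and the head's near corners are at (368,430), (432,462) and (430,538).

```bash
python3 - <<'E'
from h import *
from scipy.optimize import least_squares
t=load('top0');s=load('scene0')
T=lambda u,v:(235+(u+.5)/6-.5,178+(v+.5)/6-.5)
S=lambda u,v:(240+(u+.5)/6-.5,174+(v-288+.5)/6-.5)
obs=[(t,T(80,37),(.06,.175,.012)),(t,T(470,97),(.06,-.095,.012)),(t,T(442,270),(-.06,-.095,.012)),(t,T(37,207),(-.06,.175,.012)),
(t,T(543,140),(.015,-.15,.086)),(t,T(472,132),(.015,-.1,.086)),
(s,S(390,489),(-.021,-.125,.064)),(s,S(368,430),(-.015,-.1,.086)),(s,S(432,462),(-.015,-.15,.086)),(s,S(462,440),(.015,-.15,.086)),(s,S(430,538),(-.015,-.15,.038))]
def W(p,P): c,s_=np.cos(p[2]),np.sin(p[2]);return np.array([p[0]+c*P[0]-s_*P[1],p[1]+s_*P[0]+c*P[1],P[2]+p[3]])
fun=lambda p:np.concatenate([proj(f,W(p,P))[0]-np.array(o) for f,o,P in obs])
r=least_squares(fun,[.4,.1,0,0],loss='soft_l1');p=r.x
print(p,fun(p).reshape(-1,2).round(1).tolist())
for sub in (t,s):
  o2=[o for o in obs if o[0] is sub]
  f2=lambda q:np.concatenate([proj(f,W(list(q)+[0],P))[0]-np.array(o) for f,o,P in o2])
  print(least_squares(f2,p[:3]).x)
print('button tri',tri([(t,T(492,197)),(s,S(390,489))]), W(p,(-.021,-.125,.064)))
print('head',W(p,(0,-.125,.064)),'knob',W(p,(0,.11,.084)))
print('knob tri (top centre)',tri([(t,T(135,101)),(s,S(122,324))]))
print('hand tip', atz(t,T(92,155),.057))
for a in(0,.5,.8,1,1.25): # bar top ends
  print(a,[((proj(t,W(p,(k*.02*-np.cos(a),.11+k*.02*np.sin(a),.096)))[0]-[235,178])*6).round().tolist() for k in(1,-1)],((proj(s,W(p,(-.02*np.cos(a),.11+.02*np.sin(a),.096)))[0]-[240,174])*6+[0,288]).round(),((proj(s,W(p,(.02*np.cos(a),.11-.02*np.sin(a),.096)))[0]-[240,174])*6+[0,288]).round(), (proj(t,W(p,(-.04*np.cos(a),.11+.04*np.sin(a),.057)))[0]-[235,178])*6)
print(W(p,(-.021,-.245,.064)))
E
```

```text
[ 0.55157948  0.08668363 -0.19861123  0.0018876 ] [[-0.9, -0.3], [0.3, 0.0], [-0.0, 0.2], [0.0, -0.0], [0.2, 0.7], [-0.9, 0.0], [0.2, -0.4], [-0.6, 0.7], [-0.0, -0.6], [1.0, 0.3], [0.4, 0.0]]
[ 0.55244166  0.08593272 -0.19514547]
[ 0.55976859  0.08804017 -0.23617376]
button tri [ 0.51007403 -0.02887396  0.06214984] [ 0.5063288  -0.03171559  0.0658876 ]
head [ 0.52691597 -0.03585906  0.0658876 ] knob [0.57328336 0.1945212  0.0858876 ]
knob tri (top centre) [0.57250061 0.1950859  0.09532572]
hand tip [0.54909662 0.22760378 0.057     ]
0 [[126.0, 127.0], [139.0, 67.0]] [ 97. 326.] [146. 308.] [128.09376668 172.84650505]
0.5 [[112.0, 121.0], [153.0, 73.0]] [ 89. 321.] [154. 313.] [100.42454791 160.95900684]
0.8 [[106.0, 114.0], [159.0, 79.0]] [ 88. 318.] [155. 316.] [ 88.23911746 147.96989411]
1 [[103.0, 109.0], [162.0, 85.0]] [ 89. 315.] [154. 319.] [ 82.68142312 137.5502591 ]
1.25 [[101.0, 101.0], [164.0, 92.0]] [ 92. 313.] [151. 322.] [ 79.00953176 123.28181388]
[ 0.48265183 -0.14935657  0.0658876 ]
```

Call:
play_rows([
  {"yaw":-1},
  {"yaw":-1},
  {"yaw":-1},
  {"yaw":-1},
  {"yaw":-1},
  {"yaw":-1},
  {"yaw":-1},
  {"yaw":-1},
  {"yaw":-1},
  {"yaw":-1},
  {"yaw":-1},
  {"yaw":-1},
  {"yaw":-1},
  {"yaw":-1},
  {"yaw":-0.2},
  {"x":0.38,"y":0.9},
  {"x":0.38,"y":0.9},
  {"x":0.38,"y":0.9},
  {"x":0.38,"y":0.9},
  {"x":0.38,"y":0.9},
])

```text
invalid input
```

Call:
play_rows([
  {"x":0.38,"y":0.9},
  {"x":0.38,"y":0.9},
  {"x":0.38,"y":0.9},
  {"x":0.38,"y":0.9},
  {"x":0.38,"y":0.9},
  {"x":0.38,"y":0.9},
  {"x":0.38,"y":0.9},
  {"x":0.38,"y":0.9},
  {"x":0.38,"y":0.9},
  {"x":0.38,"y":0.9},
  {"x":0.38,"y":0.9},
  {"x":0.38,"y":0.9},
  {"x":0.38,"y":0.9},
  {"x":0.38,"y":0.9},
  {"x":0.38,"y":0.9},
  {"x":0.38,"y":0.9},
  {"x":0.38,"y":0.9},
  {"x":0.38,"y":0.9},
  {"x":0.38,"y":0.9},
  {"x":0.38,"y":0.9},
])

```text
invalid input
```

Call:
play_rows([
  {"x":0,"y":0,"z":0,"yaw":-1,"claw":0},
  {"x":0,"y":0,"z":0,"yaw":-1,"claw":0},
  {"x":0,"y":0,"z":0,"yaw":-1,"claw":0},
  {"x":0,"y":0,"z":0,"yaw":-1,"claw":0},
  {"x":0,"y":0,"z":0,"yaw":-1,"claw":0},
  {"x":0,"y":0,"z":0,"yaw":-1,"claw":0},
  {"x":0,"y":0,"z":0,"yaw":-1,"claw":0},
  {"x":0,"y":0,"z":0,"yaw":-1,"claw":0},
  {"x":0,"y":0,"z":0,"yaw":-1,"claw":0},
  {"x":0,"y":0,"z":0,"yaw":-1,"claw":0},
  {"x":0,"y":0,"z":0,"yaw":-1,"claw":0},
  {"x":0,"y":0,"z":0,"yaw":-1,"claw":0},
  {"x":0,"y":0,"z":0,"yaw":-1,"claw":0},
  {"x":0,"y":0,"z":0,"yaw":-1,"claw":0},
  {"x":0,"y":0,"z":0,"yaw":-0.2,"claw":0},
])

```text
time_s: 1.98
ee_pos: [0.1332, -0.5591, 0.2246]
orientation: [-1.402, -2.811, -0.001]
wrist_force: [-1.0, 0.0, 0.3]
opening: 0.0911
grip_force: 0.0
```

Call:
play_rows([
  {"x":0.38,"y":0.9,"z":0,"yaw":0,"claw":0},
  {"x":0.38,"y":0.9,"z":0,"yaw":0,"claw":0},
  {"x":0.38,"y":0.9,"z":0,"yaw":0,"claw":0},
  {"x":0.38,"y":0.9,"z":0,"yaw":0,"claw":0},
  {"x":0.38,"y":0.9,"z":0,"yaw":0,"claw":0},
  {"x":0.38,"y":0.9,"z":0,"yaw":0,"claw":0},
  {"x":0.38,"y":0.9,"z":0,"yaw":0,"claw":0},
  {"x":0.38,"y":0.9,"z":0,"yaw":0,"claw":0},
  {"x":0.38,"y":0.9,"z":0,"yaw":0,"claw":0},
  {"x":0.38,"y":0.9,"z":0,"yaw":0,"claw":0},
  {"x":0.38,"y":0.9,"z":0,"yaw":0,"claw":0},
  {"x":0.38,"y":0.9,"z":0,"yaw":0,"claw":0},
  {"x":0.38,"y":0.9,"z":0,"yaw":0,"claw":0},
  {"x":0.38,"y":0.9,"z":0,"yaw":0,"claw":0},
  {"x":0.38,"y":0.9,"z":0,"yaw":0,"claw":0},
  {"x":0.38,"y":0.9,"z":0,"yaw":0,"claw":0},
  {"x":0.38,"y":0.9,"z":0,"yaw":0,"claw":0},
  {"x":0.38,"y":0.9,"z":0,"yaw":0,"claw":0},
  {"x":0.38,"y":0.9,"z":0,"yaw":0,"claw":0},
  {"x":0.38,"y":0.9,"z":0,"yaw":0,"claw":0},
])

```text
time_s: 4.47
ee_pos: [0.4276, -0.0514, 0.2249]
orientation: [-1.404, -2.81, 0.0]
wrist_force: [0.8, -0.3, -0.1]
opening: 0.0912
grip_force: 0.0
```

Call:
play_rows([
  {"x":0.38,"y":0.9,"z":0,"yaw":0,"claw":0},
  {"x":0.38,"y":0.9,"z":0,"yaw":0,"claw":0},
  {"x":0.38,"y":0.9,"z":0,"yaw":0,"claw":0},
  {"x":0.38,"y":0.9,"z":0,"yaw":0,"claw":0},
  {"x":0.38,"y":0.9,"z":0,"yaw":0,"claw":0},
  {"x":0.38,"y":0.9,"z":0,"yaw":0,"claw":0},
  {"x":0.38,"y":0.9,"z":0,"yaw":0,"claw":0},
  {"x":0.38,"y":0.9,"z":0,"yaw":0,"claw":0},
  {"x":0.38,"y":0.9,"z":0,"yaw":0,"claw":0},
  {"x":0.2,"y":0.3,"z":0,"yaw":0,"claw":0.3},
  {"x":0,"y":0,"z":0,"yaw":0,"claw":0.3},
  {"x":0,"y":0,"z":0,"yaw":0,"claw":0.3},
])

```text
time_s: 5.98
ee_pos: [0.5627, 0.1852, 0.2249]
orientation: [-1.403, -2.811, 0.001]
wrist_force: [0.2, 1.1, 0.4]
opening: 0.065
grip_force: 0.0
```

```bash
python3 - <<'E'
from h import *
s=manip.get_state();print(s['ee_pos'],s['orientation'],s['opening'],s['joints'])
m=rot(s['orientation']);d=np.array([.5728,.1944,.1])-s['ee_pos'];print('units',m.T@d/.03,'phi',np.arctan2(m[1,0],m[0,0]))
a=grab('scene','s1')['image'][70:220,200:400,::-1]
cv2.imwrite('pics/c1.png',cv2.resize(a,None,fx=4,fy=4,interpolation=cv2.INTER_CUBIC))
E
```

```text
[0.56266864 0.18519442 0.22492666] [-1.40293108e+00 -2.81076742e+00  1.38033073e-03] 0.06504100779487594 [ 2.98843021e-01  3.47435177e-01  1.52296335e+00 -5.53500539e-04
  1.27191283e+00 -3.45891543e-01]
units [0.04327752 0.45790268 4.16382092] phi 2.2156941693972545
```

View pics/c1.png

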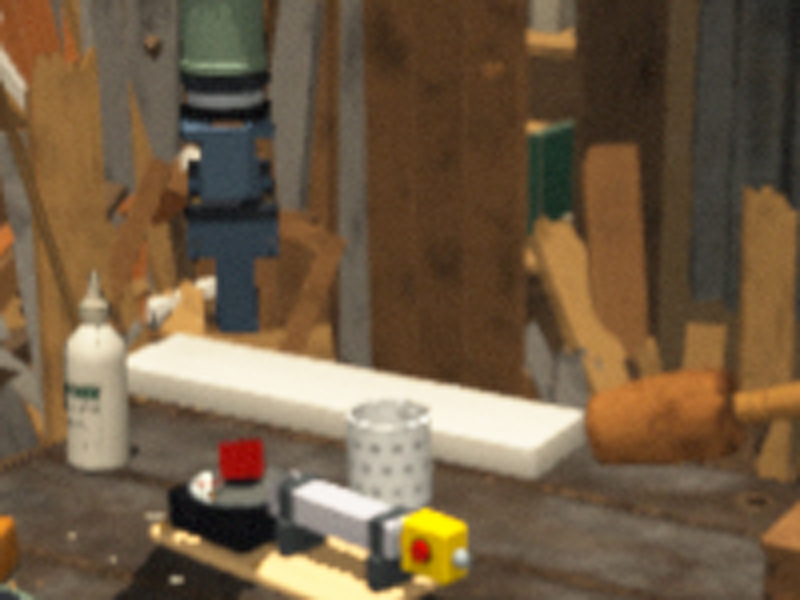

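The gripper, at (237,270) in the crop, hangs straight above the red knob at (242,462), and the approach is clear. I'll descend and grip the knob.

Call:
play_rows([
  {"x":0.04,"y":0.46,"z":0,"yaw":0,"claw":0.3},
  {"x":0,"y":0,"z":0.7,"yaw":0,"claw":0.3},
  {"x":0,"y":0,"z":0.7,"yaw":0,"claw":0.3},
  {"x":0,"y":0,"z":0.7,"yaw":0,"claw":0.3},
  {"x":0,"y":0,"z":0.7,"yaw":0,"claw":0.3},
  {"x":0,"y":0,"z":0.7,"yaw":0,"claw":0.3},
  {"x":0,"y":0,"z":0.5,"yaw":0,"claw":0.3},
  {"x":0,"y":0,"z":0.5,"yaw":0,"claw":0.3},
  {"x":0,"y":0,"z":0.4,"yaw":0,"claw":0.3},
  {"x":0,"y":0,"z":0,"yaw":0,"claw":0.3},
])

```text
time_s: 7.28
ee_pos: [0.5731, 0.1951, 0.077]
orientation: [-1.401, -2.81, 0.002]
wrist_force: [0.0, -0.5, 0.3]
opening: 0.0636
grip_force: 0.0
```

Call:
play_rows([
  {"x":0,"y":0,"z":0,"yaw":0,"claw":0.6},
  {"x":0,"y":0,"z":0,"yaw":0,"claw":0.75},
  {"x":0,"y":0,"z":0,"yaw":0,"claw":1},
  {"x":0,"y":0,"z":0,"yaw":0,"claw":1},
  {"x":0,"y":0,"z":0,"yaw":0,"claw":1},
  {"x":0,"y":0,"z":0,"yaw":0,"claw":1},
])

```text
time_s: 8.02
ee_pos: [0.5728, 0.1951, 0.0779]
orientation: [-1.401, -2.81, 0.002]
wrist_force: [-1.9, -0.5, 2.2]
opening: 0.012
grip_force: 30.0
```

```bash
python3 - <<'E'
from h import *
s=manip.get_state();print(s)
E
```

```text
{'time_s': 8.025, 'joints': array([ 3.09320953e-01,  4.90029175e-01,  1.69195958e+00,  3.72614196e-05,
        9.61259303e-01, -3.36356108e-01]), 'qvel': array([ 0.00110612, -0.00083192, -0.0007173 , -0.00051543, -0.00145223,
        0.00242004]), 'effort': array([-1.58380824e-01, -4.56425214e+01, -2.02181250e+01, -1.58075569e-02,
       -5.41725811e-01, -3.78861171e-05]), 'ee_pos': array([0.57282271, 0.19514547, 0.07786388]), 'orientation': array([-1.40139591e+00, -2.81035672e+00,  1.77862040e-03]), 'wrist_force': array([-1.94129926, -0.49731754,  2.18307466]), 'moment': array([-0.04670896,  0.20182194,  0.02801764]), 'grip_force': 29.99932050704956, 'opening': 0.01202609402491262}
```

Call:
play_rows([
  {"x":0,"y":0,"z":0,"yaw":-0.6,"claw":1},
  {"x":0,"y":0,"z":0,"yaw":-0.6,"claw":1},
  {"x":0,"y":0,"z":0,"yaw":-0.6,"claw":1},
  {"x":0,"y":0,"z":0,"yaw":-0.6,"claw":1},
  {"x":0,"y":0,"z":0,"yaw":-0.6,"claw":1},
  {"x":0,"y":0,"z":0,"yaw":-0.6,"claw":1},
  {"x":0,"y":0,"z":0,"yaw":-0.6,"claw":1},
  {"x":0,"y":0,"z":0,"yaw":-0.4,"claw":1},
  {"x":0,"y":0,"z":0,"yaw":0,"claw":1},
])

```text
time_s: 9.15
ee_pos: [0.5731, 0.1955, 0.0779]
orientation: [-0.444, -3.109, -0.0]
wrist_force: [-1.4, 1.1, -0.1]
opening: 0.0119
grip_force: 30.0
```

```bash
cat > st.py <<'E'
from h import *
s=manip.get_state();m=rot(s['orientation'])
print(s['time_s'],s['ee_pos'],'phi',np.arctan2(m[1,0],m[0,0]),s['wrist_force'],s['moment'],s['opening'],s['grip_force'])
E
python3 st.py
```

```text
9.15 [0.57310967 0.19554439 0.0778656 ] phi 2.8580115515221776 [-1.4390698   1.10542288 -0.12272554] [0.2444535  0.22375196 0.06362248] 0.011900281137011333 29.998345971107483
```

Call:
play_rows([
  {"x":0,"y":0,"z":0,"yaw":-0.2,"claw":1},
  {"x":0,"y":0,"z":0,"yaw":-0.2,"claw":1},
  {"x":0,"y":0,"z":0,"yaw":-0.1,"claw":1},
  {"x":0,"y":0,"z":0,"yaw":0,"claw":1},
])

```text
time_s: 9.65
ee_pos: [0.5731, 0.1956, 0.0779]
orientation: [-0.334, -3.123, -0.0]
wrist_force: [-3.9, 2.4, 1.1]
opening: 0.012
grip_force: 30.0
```

```bash
python3 st.py
```

```text
9.65 [0.57312501 0.19561418 0.07785373] phi 2.928638499780729 [-3.86751158  2.37411789  1.09699014] [0.64187327 0.44385221 0.03838742] 0.012024327123475915 29.998688399791718
```

Call:
play_rows([
  {"x":0,"y":0,"z":0,"yaw":-0.15,"claw":1},
  {"x":0,"y":0,"z":0,"yaw":-0.15,"claw":1},
  {"x":0,"y":0,"z":0,"yaw":0,"claw":1},
])

```text
time_s: 10.02
ee_pos: [0.5732, 0.1956, 0.0778]
orientation: [-0.272, -3.129, -0.001]
wrist_force: [-3.7, 3.5, 1.8]
opening: 0.0123
grip_force: 30.2
```

```bash
python3 st.py
```

```text
10.025 [0.57315529 0.19560311 0.07784649] phi 2.9684488419569277 [-3.72155253  3.52306713  1.79891514] [ 0.69472904  0.62504424 -0.83120417] 0.012336654351523275 30.182034373283386
```

Call:
play_rows([
  {"x":0,"y":0,"z":0,"yaw":-0.15,"claw":1},
  {"x":0,"y":0,"z":0,"yaw":-0.15,"claw":1},
  {"x":0,"y":0,"z":0,"yaw":0,"claw":1},
])

```text
time_s: 10.4
ee_pos: [0.5733, 0.1956, 0.0778]
orientation: [-0.206, -3.134, -0.002]
wrist_force: [-3.5, 3.3, 1.2]
opening: 0.013
grip_force: 30.9
```

```bash
python3 st.py; python3 - <<'E'
from h import *
f=grab('top','t2');g=grab('scene','s2')
a=f['image'][170:240,230:350,::-1];b=g['image'][160:230,230:350,::-1]
cv2.imwrite('pics/c2.png',cv2.resize(cv2.vconcat([a,b]),None,fx=4,fy=4,interpolation=cv2.INTER_CUBIC))
E
```

```text
10.4 [0.57329243 0.19559076 0.07784629] phi 3.0100899754848776 [-3.45857835  3.335836    1.19037169] [ 0.76039823  0.59038689 -1.08015982] 0.012970986161187043 30.945138037204742
```

View pics/c2.png

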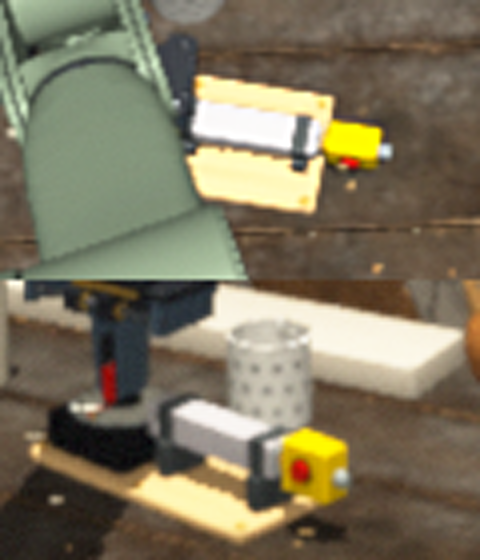

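The moment reached about -1 N m and the pads began to slip, so the knob is on its stop. In the scene half it's edge-on to the camera at (108,383), and the rod is still home. Now I'll back off slightly, release and rise.

Call:
play_rows([
  {"x":0,"y":0,"z":0,"yaw":0.3,"claw":1},
  {"x":0,"y":0,"z":0,"yaw":0,"claw":0.7},
  {"x":0,"y":0,"z":0,"yaw":0,"claw":0.4},
  {"x":0,"y":0,"z":0,"yaw":0,"claw":0.2},
  {"x":0,"y":0,"z":0,"yaw":0,"claw":0.2},
  {"x":0,"y":0,"z":-0.6,"yaw":0,"claw":0.2},
  {"x":0,"y":0,"z":-0.9,"yaw":0,"claw":0.2},
  {"x":0,"y":0,"z":-0.9,"yaw":0,"claw":0.2},
  {"x":0,"y":0,"z":-0.9,"yaw":0,"claw":0.2},
  {"x":0,"y":0,"z":-0.8,"yaw":0,"claw":0.2},
])

```text
time_s: 11.75
ee_pos: [0.5737, 0.1952, 0.202]
orientation: [0.268, 3.129, -0.0]
wrist_force: [0.4, -0.1, 0.2]
opening: 0.0731
grip_force: 0.0
```

Call:
play_rows([
  {"x":0,"y":0,"z":0,"yaw":0.9,"claw":0.1},
  {"x":0,"y":0,"z":0,"yaw":0.9,"claw":0.1},
  {"x":0,"y":0,"z":0,"yaw":0.9,"claw":0.1},
  {"x":0,"y":0,"z":0,"yaw":0.9,"claw":0.1},
  {"x":0,"y":0,"z":0,"yaw":0.9,"claw":0.1},
  {"x":0,"y":0,"z":0,"yaw":0.9,"claw":0.1},
  {"x":0,"y":0,"z":0,"yaw":0.9,"claw":0.1},
  {"x":0,"y":0,"z":0,"yaw":0.9,"claw":0.1},
  {"x":0,"y":0,"z":0,"yaw":0.9,"claw":0.1},
  {"x":0,"y":0,"z":0,"yaw":0.9,"claw":0.1},
  {"x":0,"y":0,"z":0,"yaw":0.9,"claw":0.1},
  {"x":0,"y":0,"z":0,"yaw":0.9,"claw":0.1},
  {"x":0,"y":0,"z":0,"yaw":0.62,"claw":0.1},
  {"x":0,"y":0,"z":0,"yaw":0,"claw":0.1},
])

```text
time_s: 13.5
ee_pos: [0.5736, 0.1952, 0.2009]
orientation: [2.425, 1.996, -0.0]
wrist_force: [-0.1, 0.5, -0.6]
opening: 0.0822
grip_force: 0.0
```

Call:
play_rows([
  {"x":-0.8,"y":0,"z":0,"yaw":0,"claw":0.1},
  {"x":-0.8,"y":0,"z":0,"yaw":0,"claw":0.1},
  {"x":-0.8,"y":0,"z":0,"yaw":0,"claw":0.1},
  {"x":-0.8,"y":0,"z":0,"yaw":0,"claw":0.1},
  {"x":-0.8,"y":0,"z":0,"yaw":0,"claw":0.1},
  {"x":-0.8,"y":0,"z":0,"yaw":0,"claw":0.1},
  {"x":-0.8,"y":0,"z":0,"yaw":0,"claw":0.1},
  {"x":-0.8,"y":0,"z":0,"yaw":0,"claw":0.1},
  {"x":-0.8,"y":0,"z":0,"yaw":0,"claw":0.1},
  {"x":-0.7,"y":0,"z":0,"yaw":0,"claw":0.1},
  {"x":0,"y":0,"z":0,"yaw":0,"claw":0.1},
])

```text
time_s: 14.88
ee_pos: [0.5267, -0.0393, 0.2011]
orientation: [2.43, 1.991, -0.0]
wrist_force: [-0.1, 0.6, -0.4]
opening: 0.0823
grip_force: 0.0
```

```bash
python3 st.py; python3 - <<'E'
from h import *
f=grab('top','t3');g=grab('scene','s3')
s=manip.get_state();m=rot(s['orientation']);print('units',m.T@(np.array([.528,-.0361,.057])-s['ee_pos'])/.03)
a=f['image'][170:230,230:350,::-1];b=g['image'][140:230,230:350,::-1]
cv2.imwrite('pics/c3.png',cv2.resize(cv2.vconcat([a,b]),None,fx=4,fy=4,interpolation=cv2.INTER_CUBIC))
E
```

```text
14.875 [ 0.52666857 -0.03931092  0.20113874] phi 1.3730199180790192 [-0.07789305  0.62776079 -0.41956262] [ 0.06035707 -0.09661842  0.02306065] 0.08229050172206506 0.0
units [0.05529308 0.01274087 4.80322004]
```

View pics/c3.png

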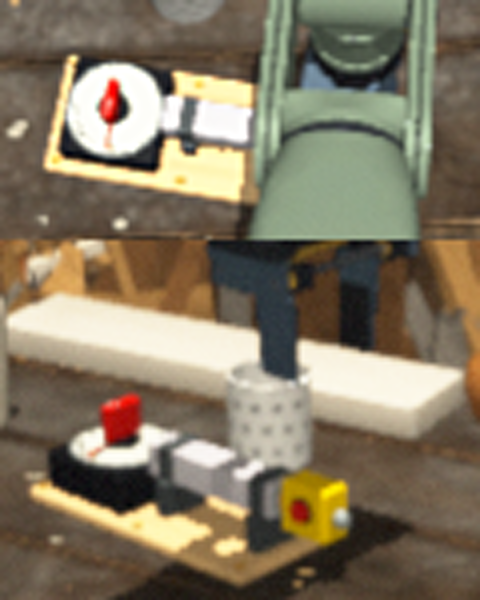

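In the top half the hand now points down at (108,147), near the red mark. The scene half shows the head at (312,505), with the fingers above it out of view. I'll check the pointer angle numerically.

```bash
python3 - <<'E'
from h import *
t=load('top0');p=[.5525,.0865,-.197,0]
im=cv2.imread('pics/t3.png')[186:214,240:278];k=16
im=cv2.resize(im,None,fx=k,fy=k,interpolation=cv2.INTER_CUBIC)
c,s=np.cos(-.197),np.sin(-.197)
W=lambda x,y,z:[.5525+c*x-s*y,.0865+s*x+c*y,z]
for a in(-.1,0,.1,.2):
  for r,z in((.03,.056),(.04,.056)):
    q=(proj(t,W(-r*np.cos(a),.11+r*np.sin(a),z))[0]-[240,186]+.5)*k
    cv2.circle(im,tuple(int(v) for v in q),3,(255,0,0) if a else (0,160,0),-1)
cv2.imwrite('pics/c4.png',im)
E
```

```text
(no output)
```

View pics/c4.png

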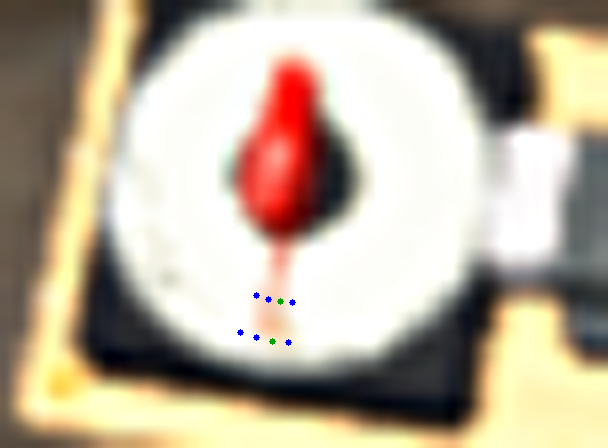

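The hand's slope, from (283,250) to (268,325), matches the predicted zero direction (green dots). Together with the firm stop I felt, that puts the pointer on zero. Next is the head.

Call:
play_rows([
  {"x":0.05,"y":0.01,"z":0.8,"yaw":0,"claw":0.1},
  {"x":0,"y":0,"z":0.8,"yaw":0,"claw":0.1},
  {"x":0,"y":0,"z":0.8,"yaw":0,"claw":0.1},
  {"x":0,"y":0,"z":0.7,"yaw":0,"claw":0.1},
  {"x":0,"y":0,"z":0.6,"yaw":0,"claw":0.1},
  {"x":0,"y":0,"z":0.6,"yaw":0,"claw":0.1},
  {"x":0,"y":0,"z":0.5,"yaw":0,"claw":0.1},
  {"x":0,"y":0,"z":0,"yaw":0,"claw":0.1},
])

```text
time_s: 15.98
ee_pos: [0.5275, -0.0354, 0.0559]
orientation: [-2.425, -1.994, 0.003]
wrist_force: [-1.1, 0.3, 0.1]
opening: 0.0822
grip_force: 0.0
```

Call:
play_rows([
  {"x":0,"y":0,"z":0,"yaw":0,"claw":0.3},
  {"x":0,"y":0,"z":0,"yaw":0,"claw":0.5},
  {"x":0,"y":0,"z":0,"yaw":0,"claw":0.7},
  {"x":0,"y":0,"z":0,"yaw":0,"claw":1},
  {"x":0,"y":0,"z":0,"yaw":0,"claw":1},
  {"x":0,"y":0,"z":0,"yaw":0,"claw":1},
])

```text
time_s: 16.73
ee_pos: [0.5243, -0.0354, 0.0565]
orientation: [-2.423, -1.99, 0.009]
wrist_force: [-9.6, 0.9, 5.9]
opening: 0.0302
grip_force: 30.0
```

```bash
python3 st.py
```

```text
16.725 [ 0.52431021 -0.03537892  0.05650895] phi 1.3750344766012523 [-9.57473795  0.94355437  5.88332372] [ 0.0757282   1.18544772 -0.2852087 ] 0.03017716037133858 29.96758460998535
```

Call:
play_rows([
  {"x":0,"y":-0.1,"z":0,"yaw":0,"claw":1},
  {"x":-0.1,"y":0,"z":0,"yaw":0,"claw":1},
  {"x":-0.1,"y":0,"z":0,"yaw":0,"claw":1},
  {"x":0,"y":0,"z":0,"yaw":0,"claw":1},
])

```text
time_s: 17.23
ee_pos: [0.5233, -0.04, 0.0565]
orientation: [-2.426, -1.991, 0.0]
wrist_force: [-2.2, 4.9, -0.2]
opening: 0.0297
grip_force: 30.0
```

```bash
python3 st.py;python3 - <<'E'
from h import *
b=grab('scene','s5')['image'][150:220,230:350,::-1]
cv2.imwrite('pics/c5.png',cv2.resize(b,None,fx=6,fy=6,interpolation=cv2.INTER_CUBIC))
E
```

```text
17.225 [ 0.52333622 -0.03997201  0.05652706] phi 1.3740730384991404 [-2.16770189  4.89375793 -0.15020605] [ 0.63162983  0.48048229 -0.36943194] 0.02969711604252695 29.983119070529938
```

View pics/c5.png

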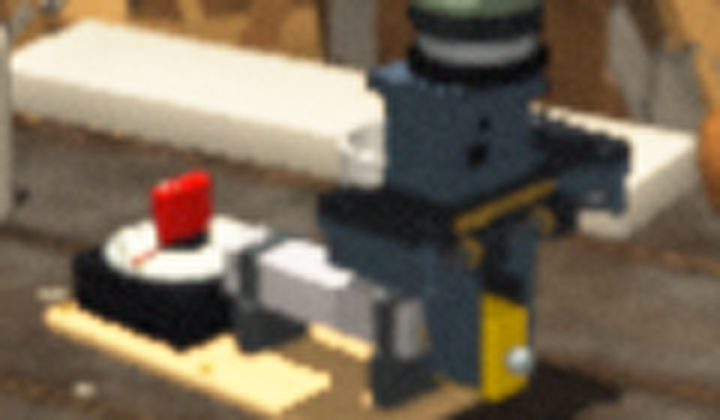

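The fingers straddle the head, with its yellow end at (503,345), and cover the button. The rod gave way at about 5 N, so it's unlatched. I'll keep pulling.

Call:
play_rows([
  {"x":-0.25,"y":0,"z":0,"yaw":0,"claw":1},
  {"x":-0.25,"y":0,"z":0,"yaw":0,"claw":1},
  {"x":-0.25,"y":0,"z":0,"yaw":0,"claw":1},
  {"x":-0.25,"y":0,"z":0,"yaw":0,"claw":1},
  {"x":-0.25,"y":0,"z":0,"yaw":0,"claw":1},
  {"x":-0.25,"y":0,"z":0,"yaw":0,"claw":1},
  {"x":-0.25,"y":0,"z":0,"yaw":0,"claw":1},
  {"x":-0.25,"y":0,"z":0,"yaw":0,"claw":1},
  {"x":0,"y":0,"z":0,"yaw":0,"claw":1},
])

```text
time_s: 18.4
ee_pos: [0.5112, -0.0987, 0.0565]
orientation: [-2.426, -1.989, 0.0]
wrist_force: [-3.2, 7.8, 0.8]
opening: 0.0302
grip_force: 30.0
```

```bash
python3 st.py
```

```text
18.4 [ 0.51116174 -0.09865574  0.05651623] phi 1.373563924814129 [-3.22004112  7.83197255  0.80680164] [ 0.78016171  0.43136581 -0.35853211] 0.030198157338029424 29.985147714614868
```

Call:
play_rows([
  {"x":-0.25,"y":-0.03,"z":0,"yaw":0,"claw":1},
  {"x":-0.25,"y":-0.03,"z":0,"yaw":0,"claw":1},
  {"x":-0.25,"y":0,"z":0,"yaw":0,"claw":1},
  {"x":-0.25,"y":0,"z":0,"yaw":0,"claw":1},
  {"x":-0.25,"y":0,"z":0,"yaw":0,"claw":1},
  {"x":-0.25,"y":0,"z":0,"yaw":0,"claw":1},
  {"x":-0.15,"y":0,"z":0,"yaw":0,"claw":1},
  {"x":-0.1,"y":0,"z":0,"yaw":0,"claw":1},
  {"x":0,"y":0,"z":0,"yaw":0,"claw":1},
])

```text
time_s: 19.52
ee_pos: [0.5006, -0.1496, 0.0565]
orientation: [-2.427, -1.99, -0.003]
wrist_force: [0.4, 6.7, -2.0]
opening: 0.0302
grip_force: 30.0
```

```bash
python3 st.py
```

```text
19.525 [ 0.50056225 -0.14963487  0.05652433] phi 1.3737838624773404 [ 0.40383063  6.71142979 -2.03850903] [ 0.9093046   0.18657517 -0.29868733] 0.030158145207134154 29.978288859128952
```

Call:
play_rows([
  {"x":-0.1,"y":0,"z":0,"yaw":0,"claw":1},
  {"x":-0.1,"y":0,"z":0,"yaw":0,"claw":1},
  {"x":0,"y":0,"z":0,"yaw":0,"claw":1},
  {"x":0,"y":0,"z":0,"yaw":0,"claw":1},
])

```text
time_s: 20.02
ee_pos: [0.4998, -0.1531, 0.0565]
orientation: [-2.427, -1.986, -0.008]
wrist_force: [1.8, 14.2, -0.6]
opening: 0.0298
grip_force: 30.0
```

```bash
python3 st.py
```

```text
20.025 [ 0.49984289 -0.15314123  0.05654638] phi 1.3716421012890083 [ 1.83243359 14.19071239 -0.57506786] [ 2.4224169  -0.38260989 -0.44140542] 0.029811470796220093 29.98834937810898
```

```bash
python3 st.py;python3 - <<'E'
from h import *
b=grab('scene','s6')['image'][150:230,230:350,::-1];a=grab('top','t6')['image'][170:220,230:350,::-1]
cv2.imwrite('pics/c6.png',cv2.resize(cv2.vconcat([b,a]),None,fx=4.6,fy=4.6,interpolation=cv2.INTER_CUBIC))
E
```

```text
20.025 [ 0.49984289 -0.15314123  0.05654638] phi 1.3716421012890083 [ 1.83243359 14.19071239 -0.57506786] [ 2.4224169  -0.38260989 -0.44140542] 0.029811470796220093 29.98834937810898
```

View pics/c6.png

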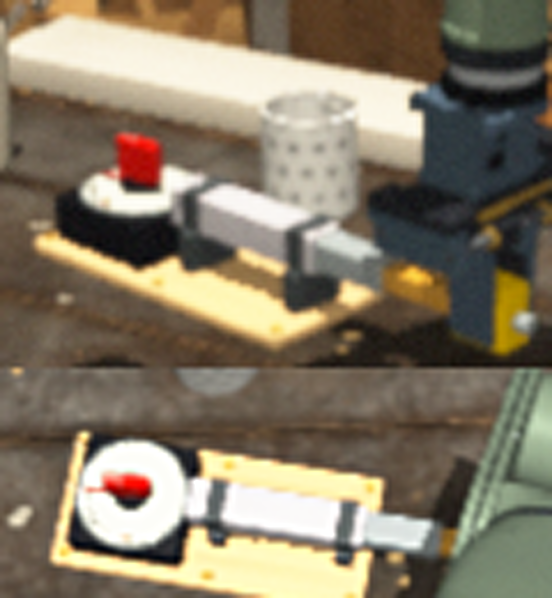

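The rod is fully out: the extended tube section and inner rod are visible from (345,255) to (420,285). The hand at (85,490) has been pushed to about 1.5 rad, and the other things haven't moved. I'm handing in while still holding.

```bash
python3 -c "
from cell import manip
print(manip.finish_job())"
```

```text
the job is handed in; nothing more can be done
None
```

I turned the drag pointer back to its zero stop, then pulled the rod out to its second stop (about 120 mm) with the button pressed, and handed the job in with the gripper still holding it there; the other things near the gauge had not moved.

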